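Ease the propped tool-case lid shut

ROBOT

A 7-joint arm with a two-finger parallel gripper is mounted at the origin on the work surface. World frame = base frame: x ahead of the robot, y to its left, z up, the work surface at z = 0. Lengths are in m, angles in rad, forces in N, time in s.
With the tool pointing down it reaches from about 0.4 to 0.85 m from the base axis. Payload 10.4 kg.
Tool frame: the origin (TCP) lies between the finger pads; the fingertips stand 22 mm ahead of it and the grasp point (between the pads) lies 3 mm ahead of it (r.nose_length is the distance from the TCP to the fingertips, in m); z points along the fingers, y is the line along which they close (so a half turn about z gives the same grasp; the last joint's range is limited). The gripper opens to 87 mm and grips with 3 to 60 N. Pads are 19 mm wide; open, the fingers measure 117 mm over their backs; the gripper's body (75 mm by 190 mm) begins 51 mm behind the grasp point.
Start: joints at [1.305, 0.332, -0.065, 1.46, 0.022, 1.35, -0.088], TCP at [0.15, -0.607, 0.245] pointing down, gripper open.
Joint ranges: [-2.6, 2.6], [-0.5, 2.12], [-1.47, 1.34], [0.16, 2.42], [-1.27, 4.41], [0.06, 2.06], [-2.6, 2.6]. Speed limits (rad/s): [2.22, 2.22, 2.79, 2.79, 3.14, 3.14, 3.14].

INTERFACE

Orientations are given as a unit quaternion [x, y, z, w].
In Python, from bench import readout, cams, r gives the robot as it stands. The module is installed in compiled form; this text tells all that it offers.
- The arm moves only by the tool step_arm, never from a script. Its argument "deltas" is a list that holds one entry, the list of rows, each a list of 7 numbers: the turn, a rotation vector about the tool's x, y, z in rad, then the shift along the tool's x, y, z in m, then the opening in per cent of the stroke, from 0 (shut) to 100 (fully open). A call has 1 to 20 rows; each row is the pose to reach, as a shift and turn from the pose commanded when the call began, along the tool's axes at that moment; what a row does not reach only later rows make up. A row lasts 1/8 s, in which the tool goes at most 62.5 mm and 10.7 degrees, less where a joint would pass 70% of its speed; a pose out of reach is approached as far as the arm can. A call with a gripper value outside its range is refused whole. The fingers move at their own pace and stop on an object; "squeeze" is the grip in N (left out, the last holds). Time passes only in rows, so rows that repeat a pose let the fingers close. It gives the time, the measured TCP pose, the force, the opening and the grip force at its end, in the units of the state.
- readout.read_state(): the state, without advancing time (a new reading comes with each control period).
- cams.camera(name): name is "scene" or "top" or "wrist"; returns a dict with "img" (420x560x3 uint8, red, green, blue), "fx", "fy", "cx", "cy" (pixels), "origin" and "rotation" of the camera in the world; the wrist camera has in their place "T_tool_cam" (4x4, takes a point from camera to tool coordinates, whose origin is the TCP and whose axes are the flange's). Camera axes: x right, y up, looking along -z (the intrinsics and any distortion apply to the point x, -y, -z); pixel columns grow to the right and rows downward; lengths in m; the calibration is good to about 2 mm. A picture is of the moment at which its call begins: read the wrist's pose just before it. There is no depth.
- r.close_job(): hands the job in; it is judged then, once.
The state is a dict: "time": time; "joint_positions": joint angles; "joint_vel": joint speeds; "joint_torque": joint torques, N m; "ee_pos": TCP position; "eef_rot": TCP orientation; "ft_force": force on the tool from outside, world axes, zero at the start; "torque": the same for the moment, N m; "width": finger opening in m; "grip_force": force on a finger pad.
Only numpy, scipy, OpenCV 4.12 (cv2) and the standard library are available. Lean on these libraries where they do the work, as an engineer would, in place of code of your own. Each camera call takes 0.05 s, during which the arm holds its last target. There are 200 camera calls.

TASK

The blue tool case on the bench stands with its lid held up by a folding prop. With a finger waiting just under the lid's front edge, push the prop's red thumb plate outward so the prop drops away, catch the falling lid on that finger, and ease it down until it is fully shut without letting it slam. Do not raise the lid higher than it stands, leave everything else on the bench and in the case alone, and finish with the hand clear.

Things in the scene. Friction and masses are not known exactly. Their poses are not given: they have to be found in the camera images.
- case: Fixed open steel tool case, 220 (its x) x 260 (its y) x 100 mm high, walls 6 mm, standing on the bench; the side opposite the hinge (its -x side) roughly faces the robot. Origin: centre of its underside; x horizontal, towards the hinge side; y horizontal, to the left seen from the robot; z up. The case does not move.
- lid (a joint): Angle of the case's lid about its hinge, rad: 0 = fully shut on the rim, about 0.68 at the start (resting on the prop), growing as it opens. The lid is a flat blue plate, 250 mm from hinge line to front edge, 304 mm wide (case y), 8 mm thick, 0.25 to 0.5 kg. The hinge is nearly free: once unsupported the lid falls shut in about 0.2 s.
- lid_hinge (a point): Middle of the hinge line, at case x = +110, y = 0, z = 100 mm, in the plane of the lid's underside; the line runs along case y. Shut, the lid overhangs the case by 30 mm in front (-x) and 22 mm at each side, so a finger under the front overhang that goes on down lets it close fully; the case's front wall is 30 mm behind the edge.
- lid_edge (a point): Middle of the front lower edge of the lid (underside, under the yellow stripe); moves with the lid. Its x axis points along the lid to the hinge, y along the edge (case y).
- prop (a joint): Angle of the prop about its pivot, rad: 0 = upright with the lid resting on its top (start), growing as it swings outward from the case's left (+y) side, to 2.0 = hanging outside. It lets go of the lid when its top has moved out about 15 mm (0.11 rad); beyond about 0.15 rad it drops outward by its own weight. It takes 1 to 3 N to push.
- prop_pivot (a point): The prop's pivot, at case x = -60, y = +149, z = 90 mm; its axis runs along case x. The prop is a steel bar 12 x 12 mm, 142 mm long; upright its inner face is at case y = +137 mm, so it lies under the lid's outermost 15 mm (the lid ends at y = +152).
- prop_plate (a point): Centre of the inner face (facing the case's -y) of the prop's red thumb plate, at the start at case x = -105, y = +137, z = 213 mm. The plate is 70 mm (case x: -140 to -70) x 55 mm high (z 185 to 240), 4 mm thick, flush with the bar's inner face. At the start the lid's front edge is at case x about -85, z about 256 mm, so most of the plate sticks out in front of and below the edge.
- tape: Roll of yellow tape lying in the case, diameter 60, 24 mm high; leave alone. Origin: centre of its underside.
- charger: Black charger block lying in the case, 75 x 60 x 45 mm; leave alone. Origin: centre of its underside.
- glue: Orange glue bottle standing on the bench, diameter 52, 130 mm high; leave alone. Origin: centre of its underside.
- tin: Green and white tin, diameter 72, 90 mm high; leave alone. Origin: centre of its underside.
- offcut: Wooden offcut lying flat in front of the case, 160 x 45 x 22 mm; leave alone. Origin: centre of its underside.
- hammer: Hammer with a wooden handle, about 260 mm long, lying on the bench at the right; leave alone. Origin: underside, about mid-length.
- mug: White mug, diameter 80, 90 mm high, handle at its +y; leave alone. Origin: centre of its underside.

How it is judged:
By the outcome, as a careful person would: the job done as asked, in the order asked, and still so for the second after the job is handed in, with the robot touching nothing.
It also fails if it takes over 46 s, if anything falls off the work surface, if the arm or the gripper's body presses on something with over 40 N, if the wrist force passes 120 N, or if a joint passes its speed limit or range.

## Working session

There is one attempt and no reset: what is moved stays moved. The work goes in short steps, Python scripts to look and compute and a tool call to move; the robot and the scene stay as the last step left them, time stands still between calls to the robot, and variables do not carry over. Pictures are saved under pics/ and viewed, at most 10 in all, crops included, and the job is handed in when it is done.

Besides the shell and the picture viewer there is one more tool, called after "Request:" as name(argument=value, ...), one argument or row to a line, values as JSON. step_arm: Moves the arm, as the interface text tells. Its arguments: {"type":"object","properties":{"deltas":{"type":"array"},"squeeze":{"type":"number"}},"required":["deltas"]}

```bash
mkdir -p pics; python3 - <<'E'
from bench import readout,cams,r
import cv2,numpy as np
print({k:np.round(v,3).tolist() for k,v in readout.read_state().items()}, r.nose_length)
for n in ["scene","top"]:
    c=cams.camera(n); cv2.imwrite(f"pics/{n}0.png",c["img"][:,:,::-1])
    print(n,c["fx"],c["fy"],c["cx"],c["cy"],np.round(c["origin"],4).tolist(),np.round(c["rotation"],4).tolist(),[k for k in c])
c=cams.camera("wrist");print(c["T_tool_cam"],c["fx"])
E
```

```text
{'time': 0.0, 'joint_positions': [1.305, 0.333, -0.065, 1.461, 0.022, 1.35, -0.089], 'joint_vel': [-0.001, 0.0, -0.0, -0.001, -0.001, -0.002, 0.0], 'joint_torque': [-0.001, -62.327, 0.025, -38.99, -0.061, 0.04, 0.0], 'ee_pos': [0.15, -0.606, 0.244], 'eef_rot': [0.993, 0.121, -0.0, -0.001], 'ft_force': [0.434, 0.205, -0.371], 'torque': [-0.007, -0.002, 0.009], 'grip_force': 0.0, 'width': 0.087} 0.022
scene 498.9270365885216 498.9270365885216 286.65328394425535 197.5182968726924 [0.1992, -0.7022, 1.4982] [0.2499, -0.062, -0.2423, 0.9354] ['img', 'fx', 'fy', 'cx', 'cy', 'origin', 'rotation']
top 388.7988320382187 388.7988320382187 278.6996705167979 209.2129190806813 [0.3033, 0.0068, 1.5093] [0.0725, -0.0749, -0.6949, 0.7115] ['img', 'fx', 'fy', 'cx', 'cy', 'origin', 'rotation']
[[-3.82653821e-04  9.68128540e-01  2.50453555e-01  6.81551639e-02]
 [ 9.99999922e-01  3.46297416e-04  1.89230211e-04 -9.85117835e-04]
 [ 9.64677488e-05  2.50453608e-01 -9.68128597e-01 -1.40608109e-01]
 [ 0.00000000e+00  0.00000000e+00  0.00000000e+00  1.00000000e+00]] 316.8045648590164
```

View pics/scene0.png

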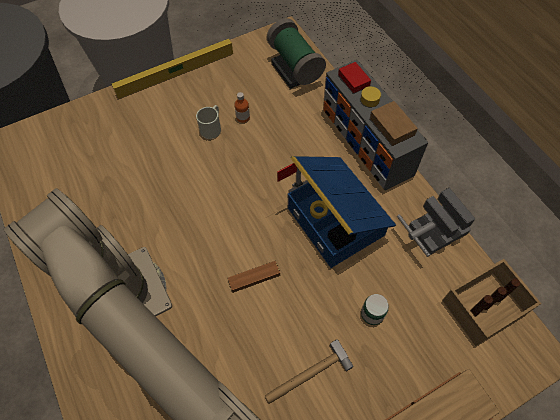

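View pics/top0.png

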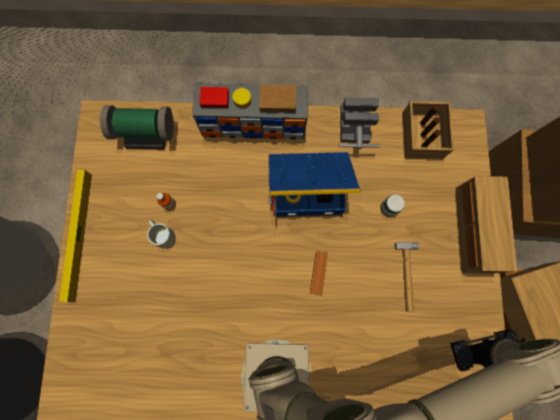

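The scene view shows the stripe running from about (294,158) to (393,226) and the red plate at (286,172). In the top view the stripe runs from about (270,193) to (358,190) and the plate is at (273,202). Next I'll triangulate the stripe ends.

```bash
cat > h.py <<'E'
from bench import readout,cams,r
import cv2,numpy as np
from scipy.spatial.transform import Rotation as R
def ray(c,p):
    d=np.array([(p[0]-c["cx"])/c["fx"],-(p[1]-c["cy"])/c["fy"],-1.]); q=c["rotation"]
    q=np.array(q); M=q if q.shape==(3,3) else R.from_quat(q).as_matrix()
    d=M@d; return np.array(c["origin"]),d/np.linalg.norm(d)
def tri(a,b):
    (o1,d1),(o2,d2)=a,b
    s=np.linalg.lstsq(np.stack([d1,-d2],1),o2-o1,rcond=None)[0]
    p,q=o1+s[0]*d1,o2+s[1]*d2
    return (p+q)/2,np.linalg.norm(p-q)
E
python3 - <<'E'
from h import *
np.set_printoptions(precision=4,suppress=True)
S=cams.camera("scene");T=cams.camera("top")
def mask(c,box,lo,hi):
    h=cv2.cvtColor(c["img"],cv2.COLOR_RGB2HSV);m=cv2.inRange(h,lo,hi);z=np.zeros_like(m);x0,y0,x1,y1=box;z[y0:y1,x0:x1]=m[y0:y1,x0:x1]
    n,l,st,ce=cv2.connectedComponentsWithStats(z);i=1+np.argmax(st[1:,4]);print(st[i]);return np.argwhere(l==i)[:,::-1].astype(float),ce[i]
out=[]
for c,box in((S,(280,145,405,240)),(T,(260,180,365,205))):
    P,_=mask(c,box,(18,110,100),(35,255,255)); m=P.mean(0);u=np.linalg.svd(P-m,full_matrices=False)[2][0];u*=np.sign(u[0])
    t=(P-m)@u; e=[m+u*(t.min()-.5),m+u*(t.max()+.5)];print(e);out.append(e)
E=[tri(ray(S,out[0][i]),ray(T,out[1][i])) for i in(0,1)];print(E, np.linalg.norm(E[0][0]-E[1][0]))
a=mask(S,(270,160,302,185),(0,120,60),(8,255,255))[1];b=mask(T,(262,190,285,215),(0,120,40),(8,255,255))[1]
print(a,b,tri(ray(S,a),ray(T,b)))
L,Rr=E[0][0],E[1][0]; y=(L-Rr);y[2]=0;y/=np.linalg.norm(y);x=np.array([y[1],-y[0],0]);mid=(L+Rr)/2
print("yaw",np.arctan2(x[1],x[0]),"mid",mid)
for ed in(-.085,):
    o=mid-x*ed;o[2]=0;print("case origin",o)
for c,n,bx in((S,"s",(260,130,410,280)),(T,"t",(250,135,375,230))):
    x0,y0,x1,y1=bx;cv2.imwrite(f"pics/z{n}.png",cv2.resize(c["img"][y0:y1,x0:x1,::-1],None,fx=4,fy=4,interpolation=2))
E
```

```text
[290 156  63  78 427]
[array([291.1745, 156.0061]), array([350.6311, 232.9171])]
[260 180 105  25 700]
[array([259.2753, 192.1618]), array([364.6956, 194.2833])]
[(array([0.6379, 0.0743, 0.2053]), np.float64(0.000634887260909691)), (array([ 0.6217, -0.2721,  0.2907]), np.float64(0.008140365943027889))] 0.3570890412640056
[277 164  15   9  23]
[272 196   3  17  40]
[284.0435 167.913 ] [273.15 203.3 ] (array([0.5886, 0.0252, 0.2415]), np.float64(0.006078612888517006))
yaw -0.04674464870125459 mid [ 0.6298 -0.0989  0.248 ]
case origin [ 0.7147 -0.1028  0.    ]
```

```bash
python3 - <<'E'
import cv2,numpy as np
a=cv2.imread("pics/zs.png");b=cv2.imread("pics/zt.png");print(a.shape,b.shape)
z=cv2.resize(a,(450,450));b=cv2.resize(b,(350,266));o=np.zeros((450,800,3),np.uint8);o[:,:450]=z;o[:266,450:]=b;cv2.imwrite("pics/zz.png",o)
s=cv2.imread("pics/scene0.png");t=cv2.imread("pics/top0.png")
hs=cv2.cvtColor(s,cv2.COLOR_BGR2HSV);ht=cv2.cvtColor(t,cv2.COLOR_BGR2HSV)
print(hs[190:194,328:338].reshape(-1,3)[:20].tolist(),ht[188:194,310].tolist(),ht[230,310],hs[270,330])
E
```

```text
(600, 600, 3) (380, 500, 3)
[[105, 164, 81], [107, 155, 66], [108, 153, 70], [105, 166, 72], [106, 148, 74], [106, 148, 76], [107, 179, 67], [105, 184, 68], [109, 162, 71], [106, 171, 70], [106, 194, 54], [106, 155, 89], [106, 184, 72], [106, 166, 69], [107, 174, 72], [106, 170, 72], [107, 157, 73], [108, 160, 70], [107, 153, 70], [105, 154, 71]] [[106, 182, 87], [107, 30, 77], [22, 172, 132], [23, 255, 170], [23, 255, 164], [23, 244, 142]] [ 17 155 168] [ 16 128 133]
```

View pics/zz.png

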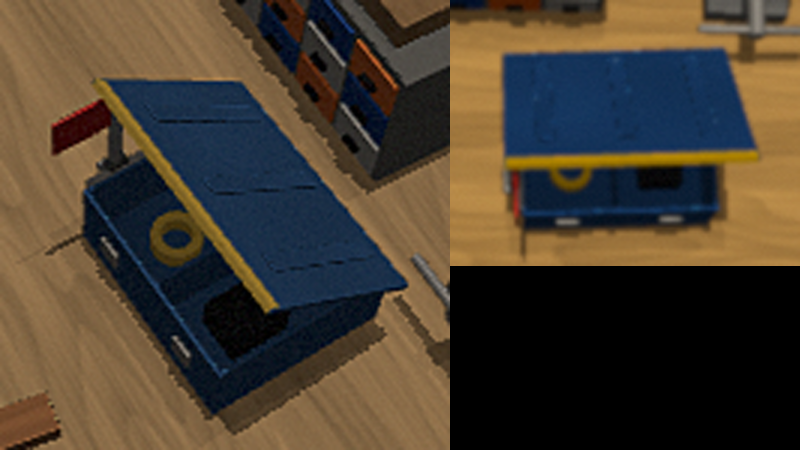

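The crop shows the stripe cleanly. In the top view it runs from about (270,193) to (360,190.7), and my mask had bled into the wood. The lid's back corners are at about (341,157)/(395,226) in the scene view and (269,154.6)/(348,152.5) in the top view.

```bash
python3 - <<'E'
from h import *
np.set_printoptions(precision=4,suppress=True)
S=cams.camera("scene");T=cams.camera("top")
h=cv2.cvtColor(T["img"],cv2.COLOR_RGB2HSV);m=cv2.inRange(h,(18,215,80),(30,255,255));m[:180]=0;m[205:]=0;m[:,:262]=0;m[:,368:]=0
n,l,st,ce=cv2.connectedComponentsWithStats(m);i=1+np.argmax(st[1:,4]);print(st[i])
P=np.argwhere(l==i)[:,::-1].astype(float);mm=P.mean(0);u=np.linalg.svd(P-mm,full_matrices=False)[2][0];u*=np.sign(u[0]);t=(P-mm)@u
e=[mm+u*(t.min()-.5),mm+u*(t.max()+.5)];print(e)
s=[(291.17,156.0),(350.6,232.9)]
for a,b in zip(s+[(341,157.3),(395.3,226)],e+[(269,154.6),(348.2,152.5)]): print(tri(ray(S,a),ray(T,b)))
# plate: red on its visible outer-edge; centroid
for c,bx in((S,(270,160,302,185)),(T,(262,190,285,215))):
    x0,y0,x1,y1=bx;h=cv2.cvtColor(c["img"],cv2.COLOR_RGB2HSV);k=cv2.inRange(h,(0,120,40),(8,255,255))|cv2.inRange(h,(172,120,40),(180,255,255))
    k[:y0]=0;k[y1:]=0;k[:,:x0]=0;k[:,x1:]=0;q=np.argwhere(k)[:,::-1];print(q.mean(0),q.min(0),q.max(0))
E
```

```text
[270 189  90  13 331]
[array([269.6001, 194.9207]), array([359.5112, 190.2008])]
(array([0.6149, 0.0366, 0.2682]), np.float64(0.0026278569268450127))
(array([ 0.6381, -0.2611,  0.2595]), np.float64(0.002158183440334995))
(array([0.8134, 0.0471, 0.1066]), np.float64(0.0031384947135573785))
(array([ 0.8268, -0.2539,  0.1058]), np.float64(0.0022982833509057362))
[286.3256 171.1163] [277 163] [296 181]
[273.122  203.7317] [272 197] [274 212]
```

```bash
cat >> h.py <<'E'
O=np.array([.707,-.1075,0.]);YAW=.048;P=np.radians(50)
def target(cx,cy,cz,pitch=P):
    "pose whose finger upper surface at TCP depth lies at case point"
    Z=R.from_euler('z',YAW).as_matrix();s,c=np.sin(pitch),np.cos(pitch)
    M=Z@np.array([[s,0,c],[0,-1,0],[c,0,-s]])
    return M, O+Z@np.array([cx,cy,cz])-M[:,0]*.0095
def delta(M,p,st=None):
    st=st or readout.read_state();C=R.from_quat(st["eef_rot"]).as_matrix()
    return np.r_[R.from_matrix(C.T@M).as_rotvec(),C.T@(p-np.array(st["ee_pos"]))].round(4)
E
python3 -c "
from h import *
M,p=target(-.215,.06,.29);print(p,delta(M,p))"
```

```text
[ 0.4820997  -0.05823433  0.28389352] [-0.0682  0.6959  0.1867  0.454  -0.4525 -0.0394]
```

Request:
step_arm(
  deltas=[
    [[0,0.05,0.013,0.032,-0.032,-0.02,100],[-0.01,0.1,0.026,0.065,-0.065,-0.04,100],[-0.015,0.15,0.04,0.097,-0.097,-0.06,100],[-0.02,0.2,0.053,0.13,-0.13,-0.06,100],[-0.025,0.25,0.066,0.162,-0.162,-0.06,100],[-0.03,0.3,0.08,0.195,-0.194,-0.06,100],[-0.035,0.35,0.093,0.227,-0.226,-0.06,100],[-0.04,0.4,0.106,0.26,-0.258,-0.06,100],[-0.045,0.45,0.12,0.292,-0.29,-0.06,100],[-0.05,0.5,0.133,0.324,-0.323,-0.06,100],[-0.055,0.55,0.147,0.357,-0.355,-0.055,100],[-0.06,0.6,0.16,0.389,-0.388,-0.05,100],[-0.065,0.65,0.173,0.422,-0.42,-0.045,100],[-0.068,0.696,0.187,0.454,-0.452,-0.039,100],[-0.068,0.696,0.187,0.454,-0.452,-0.039,100],[-0.068,0.696,0.187,0.454,-0.452,-0.039,100]],
  ],
)

```text
time: 2.35
ee_pos: [0.4821, -0.059, 0.2837]
eef_rot: [0.939, 0.023, 0.342, -0.008]
ft_force: [0.9, -0.9, 0.5]
width: 0.0867
grip_force: 0.0
```

```bash
python3 - <<'E'
from h import *
st=readout.read_state();w=cams.camera("wrist");cv2.imwrite("pics/w1.png",w["img"][:,:,::-1])
print(w["fx"],w["cx"],w["cy"],st["joint_positions"])
# predicted pixels of case points
C=R.from_quat(st["eef_rot"]).as_matrix();T=np.array(w["T_tool_cam"]);Z=R.from_euler('z',YAW).as_matrix()
for n,q in dict(edgeL=(-.0844,.152,.257),edgeR=(-.0844,-.152,.257),plFT=(-.14,.137,.24),plFB=(-.14,.137,.185),rimFL=(-.11,.13,.1),rimFR=(-.11,-.13,.1)).items():
    t=C.T@(O+Z@np.array(q)-st["ee_pos"]);k=T[:3,:3].T@(t-T[:3,3]);print(n,(w["cx"]+w["fx"]*k[0]/-k[2]).round(1),(w["cy"]-w["fy"]*k[1]/-k[2]).round(1))
E
```

```text
316.8045648590164 277.31093130605666 207.9739216816715 [ 0.84459938 -0.48844183 -0.55151483  2.25895267 -0.70395639  0.72233444
 -0.86130746]
edgeL 154.4 98.1
edgeR 561.0 98.2
plFT 170.6 173.8
plFB 189.7 206.9
rimFL 217.1 215.4
rimFR 441.1 215.4
```

View pics/w1.png

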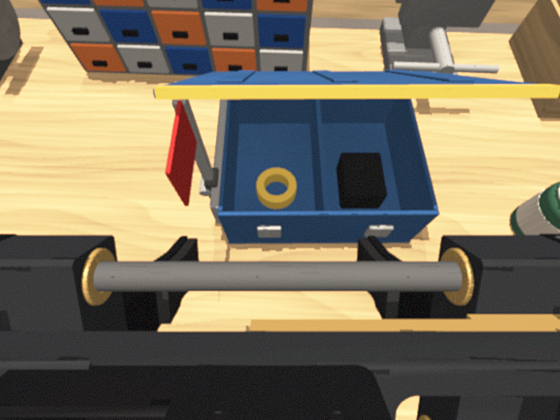

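The wrist view matches the pose estimate to about 2 mm: edge left end seen at (157,97), predicted (154,98); plate top-front corner seen at (168,174), predicted (171,174). Next step is to go in under the edge.

```bash
python3 -c "
from h import *
for q in [(-.15,.06,.235),(-.089,.06,.2525)]: print(delta(*target(*q)))"
```

```text
[ 0.0008 -0.0002 -0.0006  0.0145 -0.0015  0.0839]
[ 0.0008 -0.0002 -0.0006  0.0725 -0.0015  0.1097]
```

Request:
step_arm(
  deltas=[
    [[0,0,0,0.004,0,0.021,100],[0,0,0,0.007,-0.001,0.042,100],[0,0,0,0.011,-0.001,0.063,100],[0,0,0,0.0145,-0.0015,0.084,100],[0,0,0,0.027,-0.0015,0.0895,100],[0,0,0,0.039,-0.0015,0.095,100],[0,0,0,0.051,-0.0015,0.1,100],[0,0,0,0.06,-0.0015,0.104,100],[0,0,0,0.066,-0.0015,0.107,100],[0,0,0,0.0705,-0.0015,0.109,100],[0,0,0,0.0715,-0.0015,0.1097,100],[0,0,0,0.0715,-0.0015,0.1097,100]],
  ],
)

```text
time: 3.9
ee_pos: [0.6072, -0.0514, 0.2453]
eef_rot: [0.939, 0.022, 0.342, -0.008]
ft_force: [0.6, -0.2, -0.4]
width: 0.0871
grip_force: 0.0
```

```bash
python3 - <<'E'
from h import *
st=readout.read_state();print(st["ee_pos"],st["ft_force"],st["joint_positions"],delta(*target(-.089,.06,.2525)))
w=cams.camera("wrist")["img"][:,:,::-1];s=cams.camera("scene")["img"][140:240,240:380,::-1]
o=np.zeros((420,800,3),np.uint8);o[:315,:420]=cv2.resize(w,(420,315));o[:270,422:]=cv2.resize(s,(378,270),interpolation=2);cv2.imwrite("pics/w2.png",o)
E
```

```text
[ 0.60720217 -0.05139942  0.24533357] [ 0.55127743 -0.18760791 -0.43570983] [ 1.00575721 -0.09474581 -0.90255213  2.07012471 -0.35779224  0.45743188
 -1.1774269 ] [ 0.0001  0.0002 -0.0002  0.0012  0.0008 -0.0004]
```

View pics/w2.png

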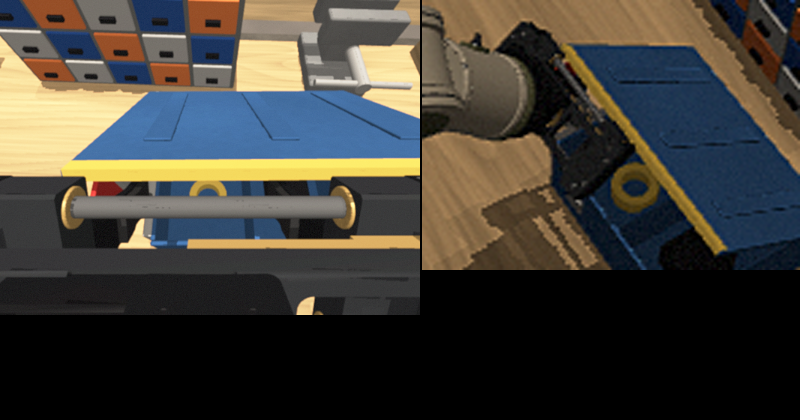

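The wrist view shows the stripe ahead of the hand with the fingers out of sight beneath it, the plate's red just left of the left finger at about (105,188), and no contact force. Next I'll push the plate sideways.

Request:
step_arm(
  deltas=[
    [[0,0,0,0,-0.007,0,100],[0,0,0,0,-0.013,0,100],[0,0,0,0,-0.017,0,100],[0,0,0,0,-0.02,0,100],[0,0,0,0,-0.023,0,100],[0,0,0,0,-0.026,0,100],[0,0,0,0,-0.029,0,100]],
  ],
)

```text
time: 4.88
ee_pos: [0.606, -0.0224, 0.2456]
eef_rot: [0.939, 0.022, 0.342, -0.008]
ft_force: [-0.3, -1.4, 1.0]
width: 0.087
grip_force: 0.7
```

```bash
python3 - <<'E'
from h import *
st=readout.read_state();print(st["ee_pos"],st["ft_force"],st["width"])
w=cams.camera("wrist");im=w["img"];h=cv2.cvtColor(im,cv2.COLOR_RGB2HSV);m=cv2.inRange(h,(18,215,80),(30,255,255))
for x in (150,250,350,450):
    q=np.where(m[180:260,x])[0]+180;print(x,q.min() if len(q) else None,q.max() if len(q) else None)
E
```

```text
[ 0.60600254 -0.02244221  0.24555096] [-0.30547379 -1.41736771  0.9675509 ] 0.08704146786167913
150 None None
250 None None
350 None None
450 None None
```

The plate is being pushed (about 1.4 N). I'll keep going.

Request:
step_arm(
  deltas=[
    [[0,0,0,0,-0.003,0,100],[0,0,0,0,-0.006,0,100],[0,0,0,0,-0.009,0,100],[0,0,0,0,-0.012,0,100],[0,0,0,0,-0.015,0,100],[0,0,0,0,-0.015,0,100],[0,0,0,0,-0.015,0,100],[0,0,0,0,-0.015,0,100]],
  ],
)

```text
time: 5.92
ee_pos: [0.6052, -0.0071, 0.2454]
eef_rot: [0.939, 0.023, 0.342, -0.008]
ft_force: [-0.6, 1.2, -1.7]
width: 0.0871
grip_force: 0.7
```

```bash
python3 - <<'E'
from h import *
st=readout.read_state();print(st["ee_pos"],st["ft_force"],st["width"])
w=cams.camera("wrist")["img"][:,:,::-1];s=cams.camera("scene")["img"][120:220,240:380,::-1]
o=np.zeros((420,800,3),np.uint8);o[:315,:420]=cv2.resize(w,(420,315));o[:270,422:]=cv2.resize(s,(378,270),interpolation=2);cv2.imwrite("pics/w3.png",o)
E
```

```text
[ 0.60524115 -0.00709917  0.2454269 ] [-0.63224264  1.23472799 -1.69363618] 0.08710371844159452
```

View pics/w3.png

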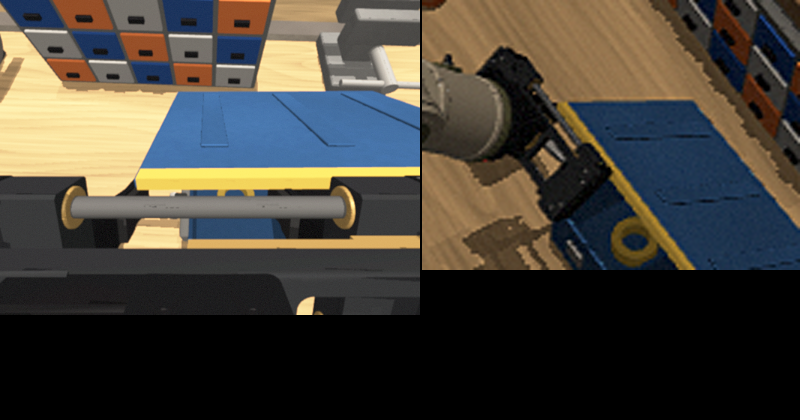

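The lid now rests on the finger (fz -1.7 N), slightly lower than before, and the prop has dropped out of view. Next I'll lower it along its arc.

```bash
python3 - <<'E'
from h import *
from scipy.optimize import brentq
st=readout.read_state();C=R.from_quat(st["eef_rot"]).as_matrix();Z=R.from_euler('z',YAW).as_matrix()
c=Z.T@(np.array(st["ee_pos"])+C[:,0]*.0095-O);print("C",c)
E=lambda t:np.array([.11-.25*np.cos(t),0,.1+.25*np.sin(t)])
n=Z.T@C[:,0];t0=brentq(lambda t:(n[[0,2]]@(E(t)-c)[[0,2]]),.3,.9);print("th0",t0,E(t0))
for t in np.r_[np.linspace(t0,.1,9)[1:],.05,0]:
    print(round(t,3),(C.T@Z@(E(t)-E(t0))).round(4))
print("down20",(C.T@Z@np.array([0,0,-.02])).round(4))
E
```

```text
C [-0.0895527   0.10511451  0.25152686]
th0 0.6489362095986475 [-0.08918178  0.          0.2510848 ]
0.58 [-0.0166  0.      0.0044]
0.512 [-0.0328  0.      0.0099]
0.443 [-0.0487  0.      0.0165]
0.374 [-0.064   0.      0.0242]
0.306 [-0.0788  0.      0.0329]
0.237 [-0.0929  0.      0.0426]
0.169 [-0.1064  0.      0.0532]
0.1 [-0.119   0.      0.0648]
0.05 [-0.1278  0.      0.0737]
0.0 [-0.136   0.      0.0831]
down20 [-0.0129  0.      0.0153]
```

Request:
step_arm(
  deltas=[
    [[0,0,0,-0.002,0,0.0005,100],[0,0,0,-0.006,0,0.0015,100],[0,0,0,-0.011,0,0.003,100],[0,0,0,-0.0166,0,0.0044,100],[0,0,0,-0.022,0,0.006,100],[0,0,0,-0.0275,0,0.008,100],[0,0,0,-0.0328,0,0.0099,100],[0,0,0,-0.038,0,0.012,100],[0,0,0,-0.0435,0,0.0143,100],[0,0,0,-0.0487,0,0.0165,100],[0,0,0,-0.054,0,0.019,100],[0,0,0,-0.059,0,0.0216,100],[0,0,0,-0.064,0,0.0242,100],[0,0,0,-0.069,0,0.027,100],[0,0,0,-0.074,0,0.03,100],[0,0,0,-0.0788,0,0.0329,100],[0,0,0,-0.0835,0,0.036,100],[0,0,0,-0.088,0,0.039,100],[0,0,0,-0.0915,0,0.0415,100],[0,0,0,-0.0929,0,0.0426,100]],
  ],
)

```text
time: 8.52
ee_pos: [0.5614, -0.0095, 0.1528]
eef_rot: [0.939, 0.022, 0.342, -0.008]
ft_force: [-1.0, -0.1, -1.3]
width: 0.0871
grip_force: 1.0
```

```bash
python3 - <<'E'
from h import *
st=readout.read_state();print(st["ee_pos"],st["ft_force"],st["joint_positions"])
C=R.from_quat(st["eef_rot"]).as_matrix();Z=R.from_euler('z',YAW).as_matrix();print(Z.T@(np.array(st["ee_pos"])+C[:,0]*.0095-O))
w=cams.camera("wrist")["img"][:,:,::-1];s=cams.camera("scene")["img"][120:240,250:418,::-1]
o=np.zeros((420,800,3),np.uint8);o[:315,:420]=cv2.resize(w,(420,315));o[:270,422:]=cv2.resize(s,(378,270),interpolation=2);cv2.imwrite("pics/w4.png",o)
E
```

```text
[ 0.56141746 -0.00946658  0.15281152] [-0.95984749 -0.14672446 -1.34814738] [ 0.98057639 -0.07532277 -1.00097383  2.27554802 -0.31579026  0.21764753
 -1.28090647]
[-0.13343279  0.10490347  0.158917  ]
```

View pics/w4.png

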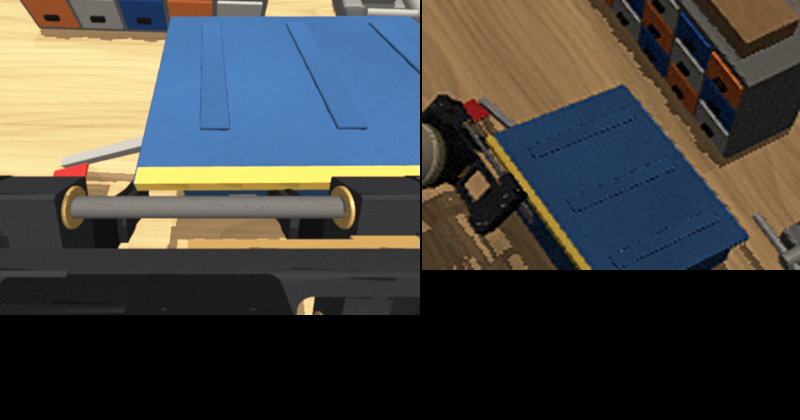

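The lid is following the finger and the prop lies outside (red plate at about (475,110) in the scene crop). Joints 4 and 6 are getting near their limits, so I'll steepen the tool slightly while easing the lid the rest of the way.

Request:
step_arm(
  deltas=[
    [[0,-0.01,0,-0.0025,0,0.002,100],[0,-0.03,0,-0.006,0,0.0045,100],[0,-0.05,0,-0.01,0,0.0073,100],[0,-0.07,0,-0.0135,0,0.01,100],[0,-0.09,0,-0.0167,0,0.0125,100],[0,-0.11,0,-0.02,0,0.0155,100],[0,-0.13,0,-0.023,0,0.018,100],[0,-0.15,0,-0.0261,0,0.0208,100],[0,-0.15,0,-0.028,0,0.0225,100],[0,-0.15,0,-0.0297,0,0.0243,100],[0,-0.15,0,-0.0315,0,0.026,100],[0,-0.15,0,-0.0332,0,0.028,100],[0,-0.15,0,-0.0349,0,0.0297,100],[0,-0.15,0,-0.036,0,0.031,100],[0,-0.15,0,-0.0372,0,0.0323,100],[0,-0.15,0,-0.0384,0,0.0336,100],[0,-0.15,0,-0.0396,0,0.035,100],[0,-0.15,0,-0.0408,0,0.0364,100],[0,-0.15,0,-0.042,0,0.0377,100],[0,-0.15,0,-0.0431,0,0.039,100]],
  ],
)

```text
time: 11.12
ee_pos: [0.5537, -0.0098, 0.0955]
eef_rot: [0.962, 0.023, 0.271, -0.006]
ft_force: [-1.3, -0.6, -0.5]
width: 0.087
grip_force: 0.6
```

```bash
python3 - <<'E'
from h import *
st=readout.read_state();print(st["ee_pos"],st["ft_force"],st["joint_positions"])
C=R.from_quat(st["eef_rot"]).as_matrix();Z=R.from_euler('z',YAW).as_matrix();print(Z.T@(np.array(st["ee_pos"])+C[:,0]*.0095-O))
print((C.T@Z@np.array([0,0,-.01])).round(4),(C.T@Z@np.array([-.01,0,0])).round(4),(C.T@Z@np.array([0,.01,0])).round(4))
E
```

```text
[ 0.55368911 -0.00982343  0.09547874] [-1.32475048 -0.57588912 -0.50709668] [ 0.91585563  0.12835617 -1.00004119  2.22779973  0.36277603  0.31153694
 -1.88885605]
[-0.14034081  0.10491848  0.10043145]
[-0.0052  0.      0.0085] [-0.0085  0.     -0.0052] [-0.   -0.01 -0.  ]
```

Request:
step_arm(
  deltas=[
    [[0,0,0,-0.0006,0,0.001,100],[0,0,0,-0.0013,0,0.002,100],[0,0,0,-0.002,0,0.0032,100],[0,0,0,-0.0027,0,0.0043,100],[0,0,0,-0.0034,0,0.0055,100],[0,0,0,-0.0042,0,0.0068,100],[0,0,0,-0.005,0,0.008,100],[0,0,0,-0.0057,0,0.0093,100],[0,0,0,-0.0065,0,0.0106,100],[0,0,0,-0.0073,0,0.012,100],[0,0,0,-0.0073,0,0.012,100],[0,0,0,-0.0073,0,0.012,100]],
  ],
)

```text
time: 12.62
ee_pos: [0.5537, -0.0098, 0.0815]
eef_rot: [0.962, 0.023, 0.271, -0.006]
ft_force: [0.7, 0.4, 1.0]
width: 0.087
grip_force: 0.0
```

```bash
python3 - <<'E'
from h import *
st=readout.read_state();print(st["ee_pos"],st["ft_force"],st["joint_positions"])
w=cams.camera("wrist")["img"][:,:,::-1];s=cams.camera("scene")["img"][120:240,250:418,::-1]
o=np.zeros((420,800,3),np.uint8);o[:315,:420]=cv2.resize(w,(420,315));o[:270,422:]=cv2.resize(s,(378,270),interpolation=2);cv2.imwrite("pics/w5.png",o)
E
```

```text
[ 0.5536588  -0.00977947  0.08153143] [0.69512944 0.35455206 1.02529458] [ 0.84613788  0.15626194 -0.93673464  2.23910497  0.46416279  0.28543011
 -1.98415735]
```

View pics/w5.png

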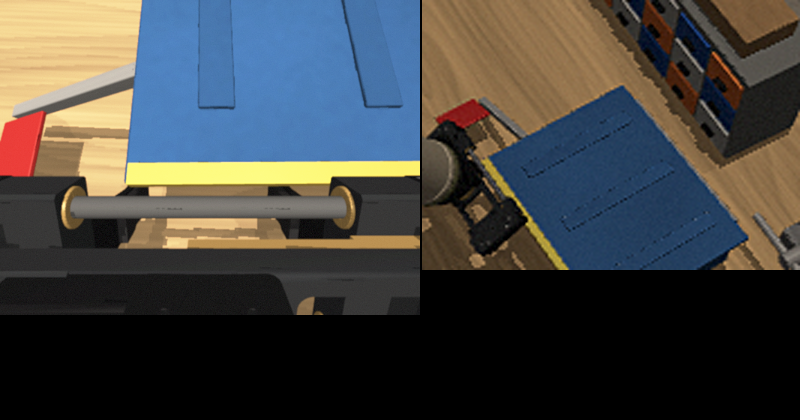

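The lid is flat and the contact force is gone. I'll back out and rise.

Request:
step_arm(
  deltas=[
    [[0,0,0,-0.004,0,-0.0025,100],[0,0,0,-0.0085,0,-0.005,100],[0,0,0,-0.017,0,-0.0105,100],[0,0,0,-0.0255,0,-0.0155,100],[0,0,0,-0.034,0,-0.021,100],[0,0,0,-0.034,0,-0.021,100],[0,0,0,-0.027,0,-0.033,100],[0,0,0,-0.018,0,-0.047,100],[0,0,0,-0.009,0,-0.062,100],[0,0,0,0,0,-0.077,100],[0,0,0,0.009,0,-0.092,100],[0,0,0,0.018,0,-0.107,100],[0,0,0,0.028,0,-0.123,100],[0,0,0,0.028,0,-0.123,100],[0,0,0,0.028,0,-0.123,100],[0,0,0,0.028,0,-0.123,100]],
  ],
)

```text
time: 14.72
ee_pos: [0.5131, -0.0117, 0.2002]
eef_rot: [0.963, 0.023, 0.27, -0.007]
ft_force: [0.4, 0.1, -0.1]
width: 0.0868
grip_force: 0.0
```

```bash
python3 - <<'E'
from h import *
st=readout.read_state();print(st["ee_pos"],st["ft_force"],st["joint_vel"])
w=cams.camera("wrist")["img"][:,:,::-1];s=cams.camera("top")["img"][120:320,130:440,::-1]
o=np.zeros((420,800,3),np.uint8);o[:300,:400]=cv2.resize(w,(400,300));o[:258,400:]=cv2.resize(s,(400,258),interpolation=2);cv2.imwrite("pics/w6.png",o)
E
```

```text
[ 0.51307149 -0.01172248  0.20016702] [ 0.35810723  0.06615643 -0.14955066] [ 0.00158514 -0.00057813  0.00065481 -0.00336792 -0.00376793  0.0023739
  0.00360752]
```

View pics/w6.png

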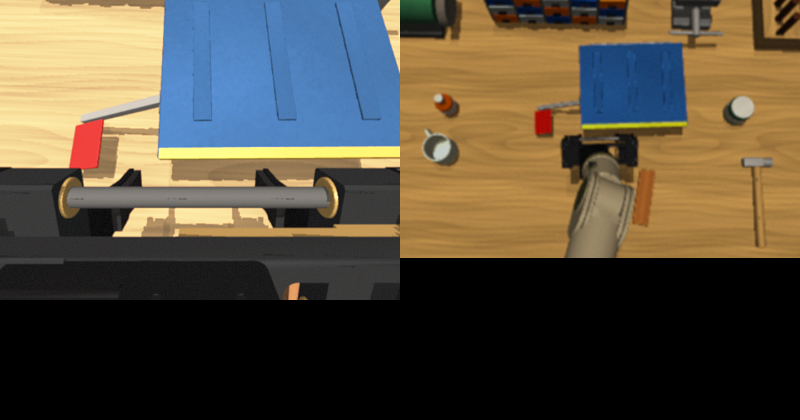

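The lid is flat and shut (stripe level at row 153 of the wrist view), the prop hangs outside, the hand is clear and everything else looks undisturbed. Handing in.

```bash
python3 -c "
from bench import r
print(r.close_job())"
```

```text
the job is handed in; nothing more can be done
None
```

I pushed the prop away, caught the lid on the finger and eased it shut in about 15 s; the last pictures show it flat, the hand clear and nothing else moved, and the job is handed in (no verdict was returned).

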